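# Fit a fresh filter in the mask blower and snap its cover on

### The arm

A 7-joint arm with a two-finger parallel gripper is mounted at the origin on a cart in front of the work surface, level with it; the furniture and walls round the work are solid. World frame = base frame: x ahead of the robot, y to its left, z up, the work surface at z = 0. Lengths are in mm, angles in rad, forces in N, time in s.
With the tool pointing down it reaches from about 400 to 875 mm from the base axis. Payload 4.4 kg.
Tool frame: the origin (TCP) lies at the very end of the fingers, on their centre line; the grasp point (between the pads) lies 19 mm behind it (ctrl.grasp_offset is the distance from the TCP to the grasp point, in mm); z points along the fingers, y is the line along which they close (so a half turn about z gives the same grasp; the last joint's range is limited). The gripper opens to 85 mm and grips with 20 to 120 N. Pads are 22 mm wide; open, the fingers measure 114 mm over their backs; the gripper's body (76 mm by 85 mm) begins 54 mm behind the grasp point. The pads swing forward as they close: fully open they stand 13 mm farther back than shut.
Start: joints at [-1.348, 0.628, 0.038, 1.517, -0.027, 0.996, -0.02], TCP at [185.097, 623.103, 231.313] pointing down, gripper open.
Joint ranges: [-3.06, 3.06], [-0.37, 2.12], [-1.25, 1.32], [0.18, 2.47], [-1.1, 4.24], [0.23, 1.98], [-2.94, 2.94]. Speed limits (rad/s): [2.57, 2.57, 3.14, 3.14, 3.14, 3.14, 3.14].

### API

Orientations are given as [roll, pitch, yaw] about the fixed x, y, z axes, in that order (R = Rz(yaw) Ry(pitch) Rx(roll)).
In Python, from cell import status, cams, ctrl gives the robot as it stands.
- The arm moves only by the tool move_arm, never from a script. Its argument "plan" is a list of rows, each a list of 3 entries, a list of its own where there are three numbers: the shift along the world's x, y, z in mm, then the turn, a rotation vector about the world's x, y, z in degrees, then the opening, from 0 (shut) to 1 (fully open). In form: [[[x, y, z], [wx, wy, wz], gripper], ...]. A call has 1 to 10 rows; each row shifts and turns the commanded pose from where the row before left it; what a row does not reach is not made up. A row lasts 1/8 s, in which the tool goes at most 62.5 mm and 10.7 degrees, less where a joint would pass 70% of its speed; a pose out of reach is approached as far as the arm can. A call with a gripper value outside its range is refused whole. The fingers move at their own pace and stop on an object; the grip force is fixed at half the most. Time passes only in rows, so rows that do not move let the fingers close. It gives the time, the measured TCP pose, the force, the opening and the grip force at its end, in the units of the state.
- status.read_state(): the state, without advancing time (a new reading comes with each control period).
- cams.get_image(name): name is "scene" or "top" or "wrist"; returns the picture (420x560x3 uint8, blue, green, red); there is no depth.
- cams.camera_params(name): a dict with "K" (3x3 intrinsics, pixels), "pose" (4x4, takes a point from camera to world coordinates); the wrist camera has in their place "tool_from_camera" (4x4, takes a point from camera to tool coordinates, whose origin is the TCP and whose axes are the flange's). Camera axes: x right, y down, z forward; pixel columns grow to the right and rows downward; lengths in mm; the calibration is good to about 2 mm. A picture is of the moment at which its call begins: read the wrist's pose just before it. camera_params takes no time and is no camera call.
- ctrl.finish_job(): hands the job in; it is judged then, once.
The state is a dict: "clock": time; "qpos": joint angles; "qd": joint speeds; "tau": joint torques, N m; "eef_pos": TCP position; "tool_rot": TCP orientation; "force": force on the tool from outside, world axes, zero at the start; "torque": the same for the moment, N m; "width": finger opening in mm; "gripper_force": force on a finger pad.
Only numpy, scipy, OpenCV 4.12 (cv2) and the standard library are available. Lean on these libraries where they do the work, as an engineer would, in place of code of your own. Each camera call takes 0.05 s, during which the arm holds its last target. There are 200 camera calls.

### The job

Get the air-fed mask's blower ready for spraying: set the grey filter cartridge, neck up, down into the square filter bay on the blower, then put the black cover with the two yellow clips over it, square to the bay, and press it straight down until both clips have snapped under the yellow rim. The blower stands on soft rubber feet and gives as you press, so go by feel and never lean on it with more than 25 newtons; leave the other things on the bench where they stand.

Things in the scene. Friction and masses are not known exactly. Their poses are not given: they have to be found in the camera images.
- filter: grey respirator filter cartridge with a magenta band, neck up on the bench; 69 mm wide, 33 mm tall. Its side is a plain cylinder from the underside to 22 mm up (grip the upper part of it, so that the fingertips stay above the bay's rim when it is set in), then it tapers to a neck 35 mm wide. Origin: centre of the underside; z up
- blower: belt blower of an air-fed mask: dark grey box 180 x 124 mm, top 60 mm above the bench, fixed in place on four soft rubber feet. Pressed down, the box sinks straight down on them, by 8 mm at most, and comes back. The square filter bay stands on it; battery and hose outlet are at +x. Origin: on the bench under the bay's centre; x along the box, z up
- bay (a point): centre of the filter bay's mouth, at the top of its yellow rim, 84 mm above the bench (sinks with the box). The rim is a square plate, 92 x 92 mm, sides along x and y, 3.5 mm thick; it stands out 5.5 mm over the bay's neck and 24 mm above the box's top. The round hole for the cartridge is 73 mm wide. z up
- seal_top (a point): centre of the sprung rubber seal in the bay's hole, 8 mm below the rim's top; the cartridge stands on it, about 25 mm proud of the rim. It gives up to 5 mm under load, and the cover presses it down 3 mm or so through the cartridge. z up
- cover: black filter cover standing upright on the bench, 92 x 90 mm, its flat top 24 mm above its lower edge. Guide tongues on +x and -x reach 20 mm below the edge (it stands on them) and pass outside the rim with 3 mm of play; clip arms on +y and -y. Fits the rim in any quarter turn. Origin: centre of the lower edge, the plane that meets the rim's top; z up
- stub (a point): middle of the cover's hose stub, a round tube 30 mm in diameter and 36 mm tall that stands up from the centre of the cover's top: the place to grip it. This point lies on its axis, 42 mm above the cover's lower edge and 18 mm below the stub's end. z up
- hook_a (a point): nose of the hook of the yellow spring clip arm on the cover's +y side: 43 mm from the cover's middle and 5.5 mm below its lower edge at rest, 46 mm from the middle while it rides over the edge of the rim, back at 43 mm when snapped under it. The arm is rigid, 22 mm wide, hinged on the cover against a spring; the hook has a sloping lead-in
- hook_b (a point): the same on the cover's -y side. The lead-ins meet the rim with the cover 11 mm above its seat; the push then rises to some 8 to 12 N, eases, and rises again to about the same before the snap. Let go before that, the cover rises to 3 mm or more above the rim; snapped, it stays about 2 mm above it, held up against the hooks by the seal
- mix_cup: clear mixing cup, 71 mm wide and 94 mm tall, a bystander. Origin: centre of its underside
- tin_red: small red paint tin, 58 mm wide and tall, a bystander. Origin: centre of its underside
- white_bottle: white squeeze bottle with a blue cap, 51 mm wide, 125 mm tall, a bystander. Origin: centre of its underside
- stir_stick: wooden stir stick, 200 x 18 x 9 mm, lying flat between the robot and the blower, a bystander. Origin: centre of its underside
Not all that is in view belongs to the job. What is meant by the cover is not red, and is the larger of those in its own colour.

How it is judged:
By the outcome, as a careful person would: the job done as asked, in the order asked, and still so for the second after the job is handed in, with the robot touching nothing.
It also fails if it takes over 64 s, if anything falls off the work surface, if the arm or the gripper's body presses on something with over 40 N, if the wrist force passes 120 N, or if a joint passes its speed limit or range.

## Working session

There is one attempt and no reset: what is moved stays moved. The work goes in short steps, Python scripts to look and compute and a tool call to move; the robot and the scene stay as the last step left them, time stands still between calls to the robot, and variables do not carry over. Pictures are saved under pics/ and viewed, at most 10 in all, crops included, and the job is handed in when it is done.

Besides the shell and the picture viewer there is one more tool, called after "Request:" as name(argument=value, ...), one argument or row to a line, values as JSON. move_arm: Moves the arm, as the interface text tells. Its arguments: {"type":"object","properties":{"plan":{"type":"array","items":{"type":"array"}}},"required":["plan"]}

```bash
mkdir -p pics; cat > h.py <<'E'
import numpy as np, cv2
from cell import status, cams, ctrl
from scipy.spatial.transform import Rotation as R
def cam(name, st=None):
    p=cams.camera_params(name); K=np.array(p["K"])
    if name=="wrist":
        T=np.eye(4); T[:3,:3]=R.from_euler('xyz',st["tool_rot"]).as_matrix(); T[:3,3]=st["eef_pos"]
        return K,T@np.array(p["tool_from_camera"])
    return K,np.array(p["pose"])
def ray(KP,uv):
    K,P=KP; d=P[:3,:3]@np.linalg.inv(K)@np.array([uv[0],uv[1],1.]); return P[:3,3],d/np.linalg.norm(d)
def atz(KP,uv,z):
    o,d=ray(KP,uv); return o+d*(z-o[2])/d[2]
def tri(obs):
    A=np.zeros((3,3));b=np.zeros(3);rs=[ray(k,u) for k,u in obs]
    for o,d in rs:
        M=np.eye(3)-np.outer(d,d);A+=M;b+=M@o
    x=np.linalg.solve(A,b); return x,[np.linalg.norm((np.eye(3)-np.outer(d,d))@(x-o)) for o,d in rs]
def proj(KP,X):
    K,P=KP; c=K@(P[:3,:3].T@(np.array(X)-P[:3,3])); return c[:2]/c[2]
E
python3 - <<'E'
from h import *
s=status.read_state(); print(s)
for n in("scene","top"):
    im=cams.get_image(n); cv2.imwrite(f"pics/{n}0.png",im)
    K,P=cam(n); print(n,K.round(1).tolist(),P.round(3).tolist())
print(cams.camera_params("wrist"))
E
```

```text
{'clock': 0.0, 'qpos': array([-1.34776089,  0.62931406,  0.03845427,  1.51838721, -0.0269898 ,
        0.99629945, -0.02000036]), 'qd': array([ 0.0014758 ,  0.00049962,  0.00024053, -0.00098831,  0.00050534,
       -0.00054897,  0.0022595 ]), 'tau': array([-5.57457024e-04, -5.63373113e+01,  1.22581277e+00, -1.93436712e+01,
        1.07952111e-02,  1.02680898e-02, -4.01196175e-06]), 'eef_pos': array([184.94556103, 622.47314006, 230.403958  ]), 'tool_rot': array([-3.13970334e+00,  3.95186946e-05,  2.85275204e+00]), 'force': array([ 0.50389221, -0.61458465, -0.0777957 ]), 'torque': array([-0.02779526, -0.03045489,  0.02789001]), 'gripper_force': 0.0, 'width': 85.39389925320306}
scene [[430.7, 0.0, 288.2], [0.0, 430.7, 204.5], [0.0, 0.0, 1.0]] [[0.603, -0.512, 0.612, -185.641], [-0.798, -0.38, 0.468, -582.622], [-0.007, -0.77, -0.637, 876.091], [0.0, 0.0, 0.0, 1.0]]
top [[466.4, 0.0, 277.9], [0.0, 466.4, 202.7], [0.0, 0.0, 1.0]] [[0.015, -0.986, 0.167, 378.207], [-1.0, -0.014, 0.009, -4.703], [-0.007, -0.167, -0.986, 1258.711], [0.0, 0.0, 0.0, 1.0]]
{'K': array([[353.38049556,   0.        , 278.59442925],
       [  0.        , 353.38049556, 204.26115003],
       [  0.        ,   0.        ,   1.        ]]), 'tool_from_camera': array([[ 6.92284510e-04, -9.60825162e-01, -2.77154340e-01,
         7.02065805e+01],
       [ 9.99999699e-01,  5.68118254e-04,  5.28304869e-04,
        -8.95411980e-01],
       [-3.50152172e-04, -2.77154622e-01,  9.60825267e-01,
        -1.43206637e+02],
       [ 0.00000000e+00,  0.00000000e+00,  0.00000000e+00,
         1.00000000e+00]])}
```

View pics/scene0.png

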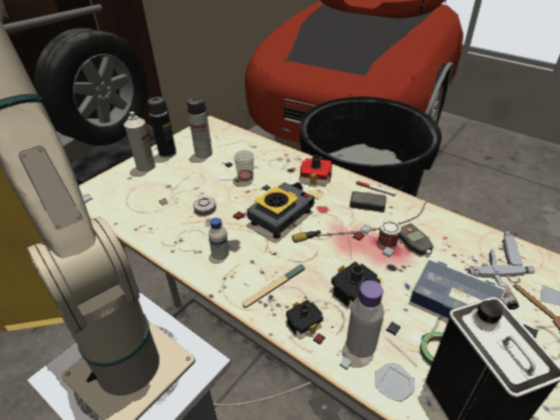

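View pics/top0.png

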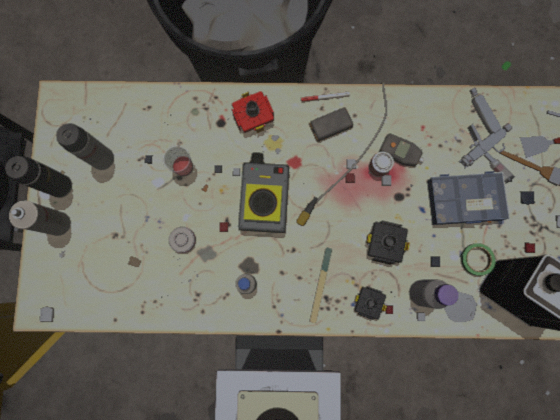

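The top view shows the filter at about (182,239), the blower bay at (263,203) and the bystanders. Three things could be taken for the cover: red at (253,111), large black at (387,243) and small black at (371,303). By the description it is the large black one. I'll check that and the filter in close crops.

```bash
python3 - <<'E'
from h import *
t=cv2.imread("pics/top0.png");s=cv2.imread("pics/scene0.png")
def c(im,u,v,w=80,h=60):return cv2.resize(im[v-h//2:v+h//2,u-w//2:u+w//2],(400,300),interpolation=cv2.INTER_CUBIC)
cv2.imwrite("pics/m1.png",np.vstack([np.hstack([c(t,387,243),c(t,263,203)]),np.hstack([c(t,182,239),c(s,356,285)])]))
cv2.imwrite("pics/m2.png",np.vstack([np.hstack([c(s,280,205),c(s,205,204)]),np.hstack([c(t,371,303),c(s,304,316)])]))
E
```

```text
(no output)
```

View pics/m1.png

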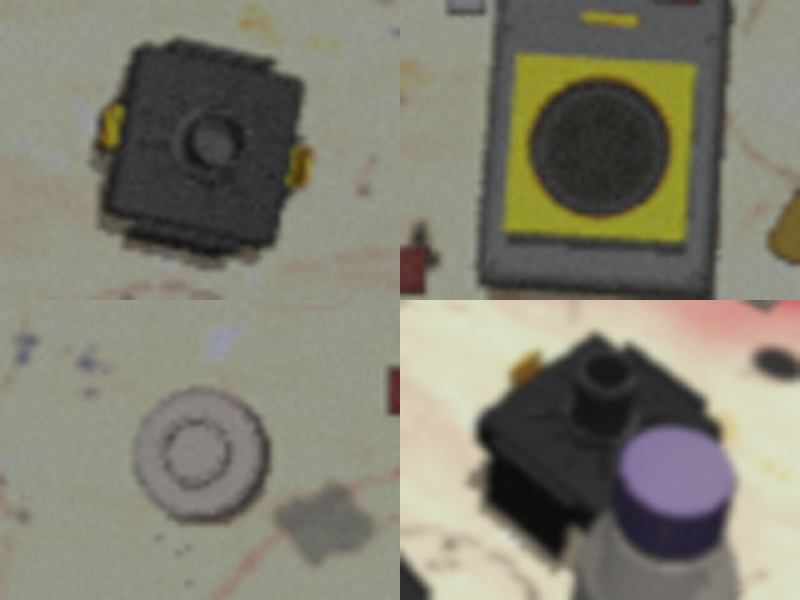

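View pics/m2.png

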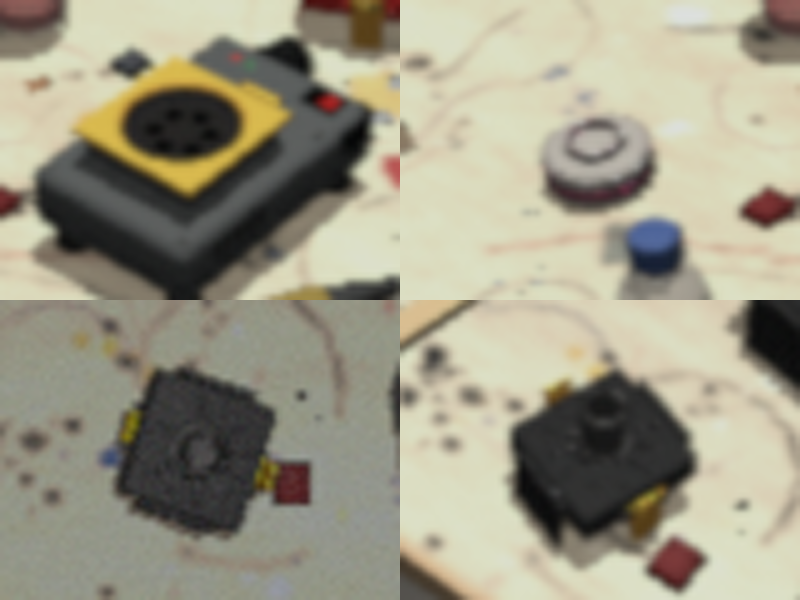

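The crops confirm the large black cover (clips left and right in the top view, stub at (389.6,241) top and (357.6,269.4) scene). The filter neck centre is at (181.4,239.8) top and (204.6,201.6) scene, and the bay centre at (263,202.4) top and (276.4,199.6) scene.

```bash
python3 - <<'E'
from h import *
T,S=cam("top"),cam("scene")
for n,a,b in(("stubtop",(389.6,241),(357.6,269.4)),("bay",(263,202.4),(276.4,199.6)),("neck",(181.4,239.8),(204.6,201.6))):
    x,r=tri([(T,a),(S,b)]);print(n,x.round(1),np.round(r,1))
c=[atz(T,(223+(u-400)/5,173+v/5),84) for u,v in((518,55),(695,65),(688,240),(505,232))]
print(np.round(c,1)); 
for i in range(4):
    d=c[(i+1)%4]-c[i];print(np.linalg.norm(d).round(1),np.degrees(np.arctan2(d[1],d[0])).round(1))
# cover top corners z=44 ; yellow clips
q=[atz(T,(347+u/5,213+v/5),44) for u,v in((142,45),(302,78),(272,248),(108,215))]
for i in range(4):
    d=q[(i+1)%4]-q[i];print("cover",np.linalg.norm(d).round(1),np.degrees(np.arctan2(d[1],d[0])).round(1))
print(np.mean(q,0))
for n,uv in(("tin",(382,160)),("cup",(181,167)),("wb",(245,285)),("stick a",(328,250)),("stick b",(315,320)),("purple",(430,292)),("red cover",(253,111))):print(n,atz(T,uv,50).round())
E
```

```text
stubtop [ 485.2 -280.4   72.9] [2. 2.]
bay [577.6  44.9  78.5] [0.5 0.5]
neck [483.9 259.9  27.5] [0.8 0.8]
[[624.4  87.5  84. ]
 [620.4  -3.7  84. ]
 [529.7  -1.4  84. ]
 [532.5  91.7  84. ]]
91.2 -92.5
90.7 178.5
93.1 88.3
92.0 -2.6
cover 84.7 -101.0
cover 90.3 168.4
cover 85.7 79.4
cover 91.0 -12.3
[ 483.31513477 -281.74917383   44.        ]
tin [ 702. -269.   50.]
cup [675. 266.  50.]
wb [368.  87.  50.]
stick a [ 460. -125.   50.]
stick b [284. -91.  50.]
purple [ 358. -383.   50.]
red cover [835.  78.  50.]
```

Request:
move_arm(
  plan=[
    [[30,-36,-10],[0,0,0.5],1],
    [[30,-36,-10],[0,0,0.5],1],
    [[30,-36,-10],[0,0,0.5],1],
    [[30,-36,-10],[0,0,0.5],1],
    [[30,-36,-10],[0,0,0.5],1],
    [[30,-36,-10],[0,0,0.5],1],
    [[30,-36,-10],[0,0,0.5],1],
    [[30,-36,-10],[0,0,0.5],1],
    [[30,-36,-10],[0,0,0.5],1],
    [[30,-36,-10],[0,0,0.5],1],
  ],
)

```text
clock: 1.35
eef_pos: [485.8, 261.8, 130.7]
tool_rot: [-3.141, -0.0, 2.94]
force: [0.4, 0.7, -0.4]
width: 85.7
gripper_force: 0.0
```

Request:
move_arm(
  plan=[
    [[0,0,0],[0,0,0],1],
    [[0,0,0],[0,0,0],1],
  ],
)

```text
clock: 1.6
eef_pos: [484.6, 263.5, 131.1]
tool_rot: [3.141, -0.001, 2.94]
force: [-0.1, 0.5, -0.8]
width: 85.3
gripper_force: 0.0
```

```bash
python3 - <<'E'
from h import *
s=status.read_state(); print({k:np.round(s[k],3) for k in("clock","eef_pos","tool_rot","force","width")})
im=cams.get_image("wrist"); cv2.imwrite("pics/w1.png",im)
W=cam("wrist",s)
print([proj(W,(484,260,z)).round(1) for z in(0,22,33)])
E
```

```text
{'clock': np.float64(1.6), 'eef_pos': array([484.577, 263.543, 131.089]), 'tool_rot': array([ 3.141e+00, -1.000e-03,  2.940e+00]), 'force': array([-0.094,  0.461, -0.809]), 'width': np.float64(85.314)}
[array([275., 194.]), array([274.8, 201.4]), array([274.6, 205.5])]
```

View pics/w1.png

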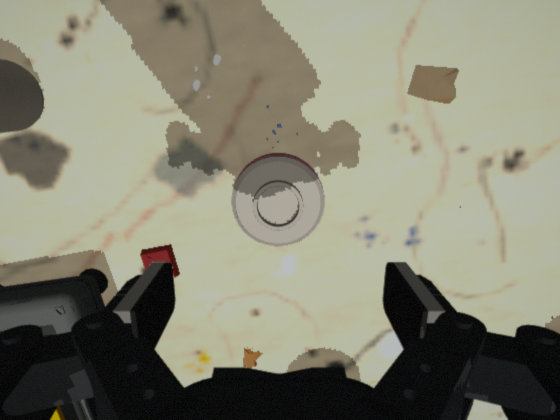

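The neck centre is at (278,204) and the rim of the filter spans columns 233 to 324, almost under the tool. The fingertips at (160–175,265) and (388,265) stand about 15 mm behind the TCP when open.

```bash
python3 - <<'E'
from h import *
s=dict(eef_pos=[484.577,263.543,131.089],tool_rot=[3.141,-.001,2.94])
W=cam("wrist",s);T=cam("top");S=cam("scene")
print(atz(W,(278.3,204),33),atz(T,(181.4,239.8),33),atz(S,(204.6,201.6),33))
print(tri([(W,(278.3,204)),(T,(181.4,239.8)),(S,(204.6,201.6))]), tri([(W,(278.3,204)),(T,(181.4,239.8))]))
E
```

```text
[483.44519271 262.83199093  33.        ] [482.78071776 259.35387601  33.        ] [480.12776469 253.90497985  33.        ]
(array([484.83050487, 261.41076016,  25.87035146]), [np.float64(1.1818749220062743), np.float64(1.5155244568190265), np.float64(1.0054294365506444)]) (array([484.43161562, 261.70611912,  25.66890596]), [np.float64(1.2600213410131305), np.float64(1.260021341013195)])
```

Request:
move_arm(
  plan=[
    [[0,-1.5,-20],[0,0,0],1],
    [[0,0,-25],[0,0,0],1],
    [[0,0,-25],[0,0,0],1],
    [[0,0,-25],[0,0,0],1],
    [[0,0,-20],[0,0,0],1],
    [[0,0,-8],[0,0,0],1],
    [[0,0,-5],[0,0,0],1],
    [[0,0,0],[0,0,0],1],
    [[0,0,0],[0,0,0],1],
  ],
)

```text
clock: 2.78
eef_pos: [485.5, 261.9, 4.0]
tool_rot: [3.141, 0.001, 2.94]
force: [0.2, -0.6, -0.1]
width: 85.8
gripper_force: 0.0
```

```bash
python3 - <<'E'
from h import *
s=status.read_state(); print({k:np.round(s[k],3) for k in("clock","eef_pos","tool_rot","force","width")})
im=cams.get_image("wrist"); cv2.imwrite("pics/w2.png",im)
E
```

```text
{'clock': np.float64(2.775), 'eef_pos': array([485.531, 261.949,   3.995]), 'tool_rot': array([3.141e+00, 1.000e-03, 2.940e+00]), 'force': array([ 0.231, -0.598, -0.054]), 'width': np.float64(85.817)}
```

View pics/w2.png

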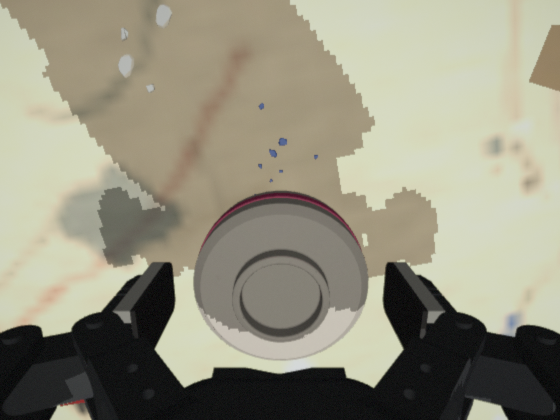

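The filter sits between the fingers, neck at (281,296), with gaps of 21 px left and 18 px right. It is about 2 mm nearer the robot than the tool axis, so I correct and grip.

Request:
move_arm(
  plan=[
    [[-2,0,-1],[0,0,0],1],
    [[0,0,0],[0,0,0],0],
    [[0,0,0],[0,0,0],0],
    [[0,0,0],[0,0,0],0],
    [[0,0,0],[0,0,0],0],
    [[0,0,0],[0,0,0],0],
  ],
)

```text
clock: 3.58
eef_pos: [483.0, 261.8, 3.2]
tool_rot: [3.141, 0.0, 2.94]
force: [-2.0, 0.2, 9.0]
width: 66.1
gripper_force: 65.9
```

Request:
move_arm(
  plan=[
    [[0,0,5],[0,0,0],0],
    [[0,0,10],[0,0,0],0],
    [[0,0,20],[0,0,0],0],
    [[0,0,25],[0,0,0],0],
    [[0,0,30],[0,0,0],0],
    [[0,0,30],[0,0,0],0],
    [[0,0,20],[0,0,0],0],
    [[0,0,0],[0,0,0],0],
  ],
)

```text
clock: 4.58
eef_pos: [484.1, 262.1, 144.0]
tool_rot: [3.139, 0.003, 2.94]
force: [0.5, -0.1, -0.9]
width: 65.8
gripper_force: 67.0
```

```bash
python3 - <<'E'
from h import *
s=status.read_state(); print({k:np.round(s[k],3) for k in("clock","eef_pos","tool_rot","force","width")})
im=cams.get_image("wrist"); cv2.imwrite("pics/w3.png",im)
E
```

```text
{'clock': np.float64(4.575), 'eef_pos': array([484.143, 262.066, 144.041]), 'tool_rot': array([3.139e+00, 3.000e-03, 2.940e+00]), 'force': array([ 0.548, -0.077, -0.922]), 'width': np.float64(65.849)}
```

View pics/w3.png

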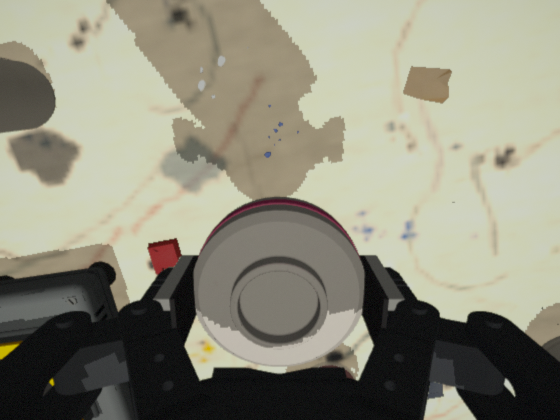

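The filter is held level and centred, neck at (279,300), gripped at the upper part of its cylinder. Next I move past the bay so the wrist camera sees it beyond the cartridge.

Request:
move_arm(
  plan=[
    [[20,-27,14],[0,0,0],0],
    [[20,-27,14],[0,0,0],0],
    [[20,-27,14],[0,0,0],0],
    [[20,-27,14],[0,0,0],0],
    [[20,-27,0],[0,0,0],0],
    [[20,-27,0],[0,0,0],0],
    [[20,-27,0],[0,0,0],0],
    [[25,-27,0],[0,0,0],0],
    [[0,0,0],[0,0,0],0],
    [[0,0,0],[0,0,0],0],
  ],
)

```text
clock: 5.88
eef_pos: [646.9, 46.3, 196.8]
tool_rot: [-3.142, -0.003, 2.94]
force: [0.7, 0.5, -1.2]
width: 65.9
gripper_force: 67.0
```

```bash
python3 - <<'E'
from h import *
s=status.read_state(); print({k:np.round(s[k],3) for k in("clock","eef_pos","tool_rot","force","width")})
im=cams.get_image("wrist"); cv2.imwrite("pics/w4.png",im)
np.save("w4.npy",np.r_[s["eef_pos"],s["tool_rot"]])
E
```

```text
{'clock': np.float64(5.875), 'eef_pos': array([646.909,  46.253, 196.831]), 'tool_rot': array([-3.142e+00, -3.000e-03,  2.940e+00]), 'force': array([ 0.668,  0.541, -1.2  ]), 'width': np.float64(65.893)}
```

View pics/w4.png

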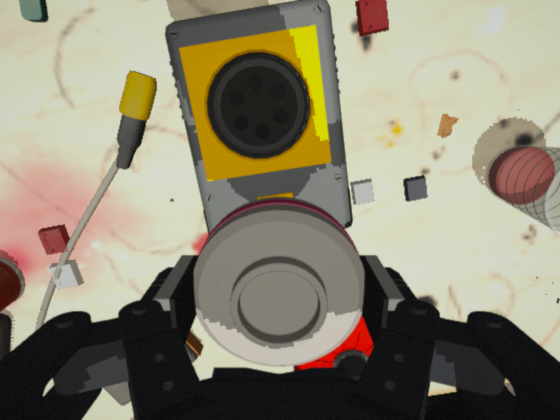

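```bash
python3 - <<'E'
from h import *
im=cv2.imread("pics/w4.png"); p=np.load("w4.npy"); W=cam("wrist",dict(eef_pos=p[:3],tool_rot=p[3:]));T=cam("top");S=cam("scene")
h=cv2.cvtColor(im,cv2.COLOR_BGR2HSV); m=cv2.inRange(h,(15,130,90),(35,255,255)); m[185:]=0; m[:,:170]=0;m[:,345:]=0
cs,hi=cv2.findContours(m,cv2.RETR_CCOMP,cv2.CHAIN_APPROX_NONE)
i=max(range(len(cs)),key=lambda i:cv2.contourArea(cs[i])); print(cv2.contourArea(cs[i]))
holes=[c for c,k in zip(cs,hi[0]) if k[3]==i]; hc=max(holes,key=cv2.contourArea)
q=cv2.approxPolyDP(cv2.convexHull(cs[i]),8,True)[:,0]; print(q.tolist())
w=np.array([atz(W,u,84) for u in q]); print(w.round(1), w.mean(0).round(1))
for k in range(len(w)):
    d=w[(k+1)%len(w)]-w[k]; print(np.linalg.norm(d).round(1),np.degrees(np.arctan2(d[1],d[0])).round(1))
hp=np.array([atz(W,u,84)[:2] for u in hc[:,0]],np.float32); print(cv2.fitEllipse(hp)); c,r=cv2.minEnclosingCircle(hp);print(c,r)
E=cv2.fitEllipse(hc); print(E); print(tri([(W,E[0]),(T,(263,202.4)),(S,(276.4,199.6))]),tri([(W,E[0]),(T,(263,202.4))]))
E
```

```text
18007.0
[[315, 25], [331, 161], [207, 180], [179, 48]]
[[534.4  92.8  84. ]
 [625.4  88.8  84. ]
 [621.1  -3.3  84. ]
 [530.    1.2  84. ]] [577.7  44.9  84. ]
91.1 -2.5
92.2 -92.7
91.2 177.2
91.7 87.3
((577.7467651367188, 44.96543884277344), (72.2556381225586, 72.49609375), 154.8260040283203)
(577.8256225585938, 44.945804595947266) 36.65250778198242
((258.1415710449219, 104.80838775634766), (103.54630279541016, 107.59857940673828), 166.71336364746094)
(array([576.94947258,  44.77367388,  79.0842423 ]), [np.float64(0.6929253113900918), np.float64(0.9202496431212387), np.float64(0.252845733928713)]) (array([576.61088168,  44.77068231,  84.63796007]), [np.float64(0.5853771096515109), np.float64(0.5853771096514319)])
```

Rim corners (315,25), (331,161), (207,180), (179,48): bay centre (577.7, 45), yaw −2.6°, sides 91–92 mm, height 84.6 from two views, all as expected. Next I go above it.

Request:
move_arm(
  plan=[
    [[-25,0,0],[0,0,0],0],
    [[-25,-0.5,0],[0,0,0],0],
    [[-20,0,0],[0,0,0],0],
    [[0,0,-25],[0,0,0],0],
    [[0,0,-25],[0,0,0],0],
    [[0,0,-25],[0,0,0],0],
    [[0,0,-15],[0,0,0],0],
    [[0,0,0],[0,0,0],0],
    [[0,0,0],[0,0,0],0],
  ],
)

```text
clock: 7.05
eef_pos: [578.6, 45.5, 109.1]
tool_rot: [3.141, 0.001, 2.94]
force: [0.2, -0.1, -1.1]
width: 66.1
gripper_force: 67.0
```

```bash
python3 - <<'E'
from h import *
P=[]
for i in range(6):
    s=status.read_state(); P.append(np.r_[s["eef_pos"],s["force"],s["tool_rot"]]); im=cams.get_image("wrist")
cv2.imwrite("pics/w5.png",im)
P=np.array(P);print(P.mean(0).round(2),P.std(0).round(2),s["clock"])
E
```

```text
[ 5.7871e+02  4.5260e+01  1.0918e+02  5.0000e-02 -2.8000e-01 -1.3200e+00
  3.1400e+00  0.0000e+00  2.9400e+00] [0.11 0.13 0.11 0.28 0.38 0.69 0.   0.   0.  ] 7.3
```

Request:
move_arm(
  plan=[
    [[-1,0,-10],[0,0,0],0],
    [[0,0,-10],[0,0,0],0],
    [[0,0,-3],[0,0,0],0],
    [[0,0,-2],[0,0,0],0],
    [[0,0,0],[0,0,0],0],
  ],
)

```text
clock: 7.98
eef_pos: [577.1, 45.1, 83.2]
tool_rot: [-3.142, -0.0, 2.94]
force: [0.3, -0.0, -1.4]
width: 65.7
gripper_force: 67.0
```

Request:
move_arm(
  plan=[
    [[0,0,-1],[0,0,0],0],
    [[0,0,-1],[0,0,0],0],
    [[0,0,-1],[0,0,0],0],
    [[0,0,0],[0,0,0],0],
  ],
)

```text
clock: 8.48
eef_pos: [577.1, 45.1, 80.3]
tool_rot: [-3.142, -0.0, 2.94]
force: [1.1, 0.1, -0.8]
width: 66.0
gripper_force: 67.0
```

Request:
move_arm(
  plan=[
    [[0,0,-0.7],[0,0,0],0],
    [[0,0,-0.7],[0,0,0],0],
    [[0,0,0],[0,0,0],0],
  ],
)

```text
clock: 8.85
eef_pos: [577.1, 45.1, 78.9]
tool_rot: [3.142, 0.0, 2.94]
force: [0.0, 0.7, -0.8]
width: 66.3
gripper_force: 67.1
```

Request:
move_arm(
  plan=[
    [[0,0,-0.7],[0,0,0],0],
    [[0,0,-0.7],[0,0,0],0],
    [[0,0,0],[0,0,0],0],
  ],
)

```text
clock: 9.22
eef_pos: [577.2, 45.1, 77.7]
tool_rot: [3.142, 0.0, 2.94]
force: [-1.2, -0.2, 1.2]
width: 65.7
gripper_force: 67.4
```

Request:
move_arm(
  plan=[
    [[0,0,-0.5],[0,0,0],0],
    [[0,0,0],[0,0,0],1],
    [[0,0,0],[0,0,0],1],
    [[0,0,0],[0,0,0],1],
    [[0,0,0],[0,0,0],1],
  ],
)

```text
clock: 9.85
eef_pos: [577.1, 45.1, 77.0]
tool_rot: [3.142, -0.0, 2.94]
force: [-1.2, 0.4, 0.2]
width: 85.3
gripper_force: 0.0
```

Request:
move_arm(
  plan=[
    [[0,0,10],[0,0,0],1],
    [[0,0,20],[0,0,0],1],
    [[0,0,25],[0,0,0],1],
    [[20,0,25],[0,0,0],1],
    [[20,0,20],[0,0,0],1],
    [[20,0,15],[0,0,0],1],
    [[0,0,0],[0,0,0],1],
    [[0,0,0],[0,0,0],1],
  ],
)

```text
clock: 10.85
eef_pos: [635.6, 45.0, 191.4]
tool_rot: [-3.141, -0.002, 2.94]
force: [0.3, -0.4, -1.2]
width: 85.5
gripper_force: 0.0
```

```bash
python3 - <<'E'
from h import *
s=status.read_state(); print({k:np.round(s[k],3) for k in("clock","eef_pos","tool_rot","force","width")})
im=cams.get_image("wrist"); t=cams.get_image("top"); cv2.imwrite("pics/w6.png",im);cv2.imwrite("pics/t6.png",t);sc=cams.get_image("scene")
np.save("w6.npy",np.r_[s["eef_pos"],s["tool_rot"]])
a=cv2.resize(t[213:273,347:427],(320,240),interpolation=cv2.INTER_CUBIC)
b=cv2.resize(sc[170:230,235:315],(320,240),interpolation=cv2.INTER_CUBIC)
cv2.imwrite("pics/m6.png",np.hstack([cv2.resize(im,(480,360)),np.vstack([a,b])[:360]]) if 0 else np.hstack([im[:420],np.vstack([a,b])[:420,:240]]))
E
```

```text
{'clock': np.float64(10.85), 'eef_pos': array([635.623,  45.046, 191.43 ]), 'tool_rot': array([-3.141e+00, -2.000e-03,  2.940e+00]), 'force': array([ 0.271, -0.394, -1.207]), 'width': np.float64(85.548)}
```

View pics/m6.png

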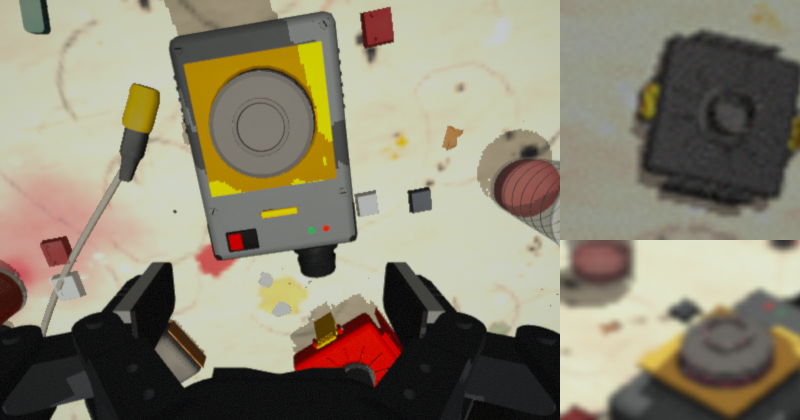

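The cartridge sits in the bay, neck centre (261,127), level and standing proud of the rim. Now to the cover.

Request:
move_arm(
  plan=[
    [[-15,-33,3],[0,0,0],1],
    [[-15,-33,2],[0,0,0],1],
    [[-15,-33,2],[0,0,0],1],
    [[-15,-33,2],[0,0,0],1],
    [[-15,-33,0],[0,0,0],1],
    [[-15,-33,0],[0,0,0],1],
    [[-15,-33,0],[0,0,0],1],
    [[-15,-33,0],[0,0,0],1],
    [[-15,-33,0],[0,0,0],1],
    [[-15,-30,0],[0,0,0],1],
  ],
)

```text
clock: 12.25
eef_pos: [485.8, -282.8, 200.7]
tool_rot: [3.141, -0.001, 2.94]
force: [0.3, -0.3, 0.7]
width: 85.6
gripper_force: 0.0
```

Request:
move_arm(
  plan=[
    [[0,0,0],[0,0,0],1],
    [[0,0,0],[0,0,0],1],
  ],
)

```text
clock: 12.5
eef_pos: [487.1, -280.8, 200.8]
tool_rot: [3.14, -0.0, 2.941]
force: [0.4, 0.0, 0.1]
width: 85.3
gripper_force: 0.0
```

```bash
python3 - <<'E'
from h import *
s=status.read_state(); print({k:np.round(s[k],3) for k in("clock","eef_pos","tool_rot","force","width")})
im=cams.get_image("wrist"); cv2.imwrite("pics/w7.png",im)
np.save("w7.npy",np.r_[s["eef_pos"],s["tool_rot"]])
W=cam("wrist",s); print(proj(W,(484,-281,80)),proj(W,(484,-281,44)))
E
```

```text
{'clock': np.float64(12.5), 'eef_pos': array([ 487.129, -280.831,  200.773]), 'tool_rot': array([ 3.14 , -0.   ,  2.941]), 'force': array([0.372, 0.016, 0.138]), 'width': np.float64(85.332)}
[278.38956294 193.23246759] [278.35199998 183.00442193]
```

View pics/w7.png

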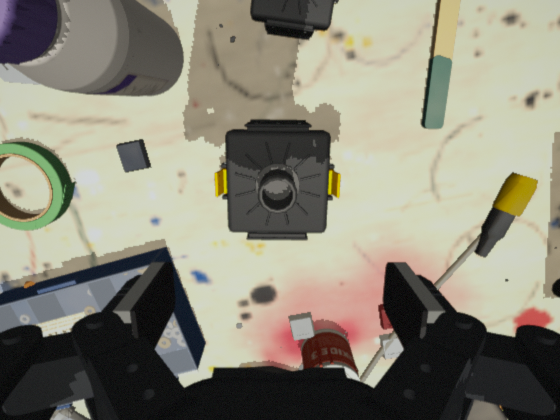

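The cover is centred at about (278,183), clips at (221,183) and (335,184), edges nearly along the image axes, so it is square to the tool. I'll measure it by code.

```bash
python3 - <<'E'
from h import *
im=cv2.imread("pics/w7.png"); p=np.load("w7.npy"); W=cam("wrist",dict(eef_pos=p[:3],tool_rot=p[3:]));T=cam("top")
h=cv2.cvtColor(im,cv2.COLOR_BGR2HSV)
y=cv2.inRange(h,(15,130,90),(35,255,255)); y[:150]=0;y[215:]=0;y[:,:205]=0;y[:,350:]=0
n,l,st,ce=cv2.connectedComponentsWithStats(y); big=[i for i in range(1,n) if st[i,4]>40]; print(st[big].tolist(),ce[big].round(1).tolist())
for z in(30,44):
    a=[atz(W,ce[i],z) for i in big]; print(z,np.round(a,1).tolist(),np.mean(a,0).round(1), [np.degrees(np.arctan2(*(a[0]-a[1])[1::-1])).round(2) if len(a)>1 else 0])
g=cv2.cvtColor(im,cv2.COLOR_BGR2GRAY); m=(g<95).astype(np.uint8)*255; m[:110]=0;m[245:]=0;m[:,:205]=0;m[:,350:]=0
n,l,st,ce=cv2.connectedComponentsWithStats(m); i=l[150,260]; print(st[i])
mm=(l==i).astype(np.uint8); mm=cv2.morphologyEx(mm,cv2.MORPH_OPEN,np.ones((5,5)))
# side edges of the top face between rows 140..225 and rows edges between cols 
for r in (140,160,205,225):
    c=np.where(mm[r])[0]; print(r,c.min(),c.max())
for c in (232,238,318,325):
    r=np.where(mm[:,c])[0]; print('c',c,r.min(),r.max())
print("stub window gray rows"); print(g[165:215:3,255:305:3])
E
```

```text
[[215, 168, 13, 29, 296], [328, 170, 13, 28, 291]] [[220.6, 182.2], [333.6, 183.1]]
30 [[475.9, -332.8, 30.0], [497.2, -232.4, 30.0]] [ 486.5 -282.6   30. ] [np.float64(-101.97)]
44 [[473.3, -329.9, 44.0], [493.6, -234.0, 44.0]] [ 483.5 -282.    44. ] [np.float64(-101.97)]
[  218   119   120   121 11192]
140 225 330
160 226 328
205 228 326
225 229 325
c 232 129 230
c 238 129 231
c 318 130 231
c 325 131 227
stub window gray rows
[[ 43  38  46  45  46  60  67  68  67  68  55  72  81  82  58  71  85]
 [ 46  42  41  62  67  75 107 102  62  82  80  68  76  62  80  84  83]
 [ 78  74  59  68  66  29  27  28  26  25  32  62  74  74  81  81  82]
 [ 80  58  67  49  23  27  23  27  29  25  25  26  60 118  65  81  84]
 [ 78  96  65  25  32  39  41  48  45  39  39  31  28 112 105  74  65]
 [ 56  66  39  35  46  69  74  94  88  98 106  54  38 108 114  72  77]
 [ 80  76  36  56  75 116 115 115 116 117 114 102  67  53 118  81  81]
 [ 77  79  59 104 117 116 117 115 118 116 116  73 104  52 117  80  80]
 [ 68  59  98  66 115 117 116 116 116 108 103  65  79  72 104  75  79]
 [ 76  61  98  30  64 104 101 116 106 102  64  65  26  99  90  73  76]
 [ 78  50  98  25  53  64  65  65  63  66  67  45  26  97  70  78  79]
 [ 76  49 101  26  25  40  63  64  63  59  33  25  28  95  76  78  80]
 [ 77  67  90  36  27  24  26  27  27  26  25  22  72  71  76  77  79]
 [ 70  63  53  86  32  29  28  28  26  27  28  32  98  66  58  78  77]
 [ 64  76  75  76 104  38  27  29  30  30  49  95  64  77  77  59  76]
 [ 74  74  76  75  62 102 105  78  84 105  91  69  77  77  76  76  58]
 [ 77  76  75  76  75  63  73  63  69  75  64  75  75  76  77  76  73]]
```

Request:
move_arm(
  plan=[
    [[-4,-0.5,-25],[0,0,0],1],
    [[0,0,-30],[0,0,0],1],
    [[0,0,-30],[0,0,0],1],
    [[0,0,-30],[0,0,0],1],
    [[0,0,-20],[0,0,0],1],
    [[0,0,-11],[0,0,0],1],
    [[0,0,-5],[0,0,0],1],
    [[0,0,0],[0,0,0],1],
    [[0,0,0],[0,0,0],1],
  ],
)

```text
clock: 13.68
eef_pos: [483.6, -282.6, 50.7]
tool_rot: [-3.141, 0.001, 2.94]
force: [-0.1, -0.0, 0.0]
width: 85.7
gripper_force: 0.0
```

```bash
python3 - <<'E'
from h import *
s=status.read_state(); print({k:np.round(s[k],3) for k in("clock","eef_pos","tool_rot","force","width")})
im=cams.get_image("wrist"); cv2.imwrite("pics/w8.png",im); W=cam("wrist",s)
h=cv2.cvtColor(im,cv2.COLOR_BGR2HSV); y=cv2.inRange(h,(15,130,90),(35,255,255))
n,l,st,ce=cv2.connectedComponentsWithStats(y); print([(st[i].tolist(),ce[i].round(1).tolist()) for i in range(1,n) if st[i,4]>80])
print([proj(W,(483,-281.5,z)).round(1) for z in(44,80)])
g=cv2.cvtColor(im,cv2.COLOR_BGR2GRAY); 
small=cv2.resize(g[180:400,160:400],(60,55),interpolation=cv2.INTER_AREA)
for r in small: print(''.join(' .:-=+*#%@'[min(9,v//22)] for v in r))
E
```

```text
{'clock': np.float64(13.675), 'eef_pos': array([ 483.636, -282.578,   50.739]), 'tool_rot': array([-3.141e+00,  1.000e-03,  2.940e+00]), 'force': array([-0.068, -0.012,  0.039]), 'width': np.float64(85.683)}
[([163, 231, 26, 50, 841], [176.5, 253.4]), ([375, 232, 27, 45, 726], [386.2, 252.5])]
[array([282.4, 258.7]), array([283.4, 300.8])]
*****=.::::::::::::::::::::::::..............----------:***#
*****=.:::::::::::::::::.....................:----------****
****#+.::::::::::::::::.......................:-:-------***%
***##+..::::::::::::::.:.........................:::--:-**#@
*****+..:::::::::::::..:...........................:--:=**#%
*****+..:::::::....::...:..........................:--:=**#%
******..::::::........:............................::::=***%
@%#***..::.:::.........................................+***@
@@%***..::.::..........................................*###@
@@@@#+..:..............................................%@@@@
@@@@*..................................................:%@@@
@@@@=........................:..........................=@@@
@@@@*:....................
[... 1768 characters left out ...]
::::::::::::::::::=%%%%%%@@@@@@@@@@
@@@@@@@@@@@@@@@@*.:::::::::::::::::::::::::-@@@@@@@@@@@@@@@@
@@@@@@@@@@@@@@@@*::::::::::::::::::::::::::-@@@@@@@@@@@@@@@%
#@@@@@@@@@@@@@@@@%@@@%%%%%%%%%%%%%%%%%#####%@@@@@@@@@@@@@@@-
.%@@@@@@@@@@@@@@@@@@@@@@@@@@@@@@@@@@@@@@@@@@@@@@@@@@@@@@@@+ 
 -@@@@@@@@@@@%%%%%%%%%@@@@@@@@@@@@@@@@%%%%%%%%@@@@@@@@@@@#. 
  =@@@@@@@@@@=.........-+#%@@@@@@#*=:.........#@@@@@@@@@%.  
   *@@@@@@@@@:            ..-==:.             +@@@@@@@@%:   
   .%@@@@@%#+.                                :*%@@@@@@=    
    :@@@#=.                                      :+%@@*     
     -#-                                           .+#.     
                                                     .
```

Request:
move_arm(
  plan=[
    [[-1.5,0,-1],[0,0,0],1],
    [[0,0,0],[0,0,0],0],
    [[0,0,0],[0,0,0],0],
    [[0,0,0],[0,0,0],0],
    [[0,0,0],[0,0,0],0],
    [[0,0,0],[0,0,0],0],
    [[0,0,0],[0,0,0],0],
    [[0,0,0],[0,0,0],0],
  ],
)

```text
clock: 14.72
eef_pos: [481.6, -282.5, 49.1]
tool_rot: [-3.141, 0.0, 2.94]
force: [0.2, 0.7, 1.7]
width: 28.5
gripper_force: 58.9
```

Request:
move_arm(
  plan=[
    [[0,0,5],[0,0,0],0],
    [[0,0,15],[0,0,0],0],
    [[0,0,25],[0,0,0],0],
    [[0,0,30],[0,0,0],0],
    [[0,0,30],[0,0,0],0],
    [[0,0,25],[0,0,0],0],
    [[0,0,15],[0,0,0],0],
    [[0,0,5],[0,0,0],0],
    [[0,0,0],[0,0,0],0],
    [[0,0,0],[0,0,0],0],
  ],
)

```text
clock: 15.98
eef_pos: [481.0, -282.1, 198.1]
tool_rot: [3.141, -0.002, 2.94]
force: [-0.1, -0.8, -1.5]
width: 28.5
gripper_force: 59.2
```

```bash
cat > inhand.py <<'E'
from h import *
import sys
s=status.read_state(); print({k:np.round(s[k],3) for k in("clock","eef_pos","tool_rot","force","torque","width")})
im=cams.get_image("wrist"); cv2.imwrite("pics/%s.png"%sys.argv[1],im)
# work in the tool frame: pose identity
K=np.array(cams.camera_params("wrist")["K"]);TC=(K,np.array(cams.camera_params("wrist")["tool_from_camera"]))
h=cv2.cvtColor(im,cv2.COLOR_BGR2HSV); y=cv2.inRange(h,(15,130,90),(35,255,255))
n,l,st,ce=cv2.connectedComponentsWithStats(y); print([(st[i].tolist(),ce[i].round(1).tolist()) for i in range(1,n) if st[i,4]>150])
# expected pixels for cover at the tool axis: top face z=-(49-44)=+5 in tool frame; corners, clips
print("face corners exp",[proj(TC,(a,b,5)).round(1).tolist() for a,b in((45,-45),(45,45),(0,-45),(0,45))])
g=cv2.cvtColor(im,cv2.COLOR_BGR2GRAY)
E
python3 inhand.py w9; python3 - <<'E'
import cv2
g=cv2.cvtColor(cv2.imread('pics/w9.png'),cv2.COLOR_BGR2GRAY)
small=cv2.resize(g[120:340,140:420],(70,55),interpolation=cv2.INTER_AREA)
for r in small: print(''.join(' .:-=+*#%@'[min(9,v//22)] for v in r))
E
```

```text
{'clock': np.float64(15.975), 'eef_pos': array([ 481.025, -282.081,  198.092]), 'tool_rot': array([ 3.141e+00, -2.000e-03,  2.940e+00]), 'force': array([-0.083, -0.789, -1.55 ]), 'torque': array([-0.031,  0.069, -0.028]), 'width': np.float64(28.532)}
[([498, 181, 43, 42, 1084], [520.0, 201.3]), ([160, 235, 27, 57, 1091], [172.5, 262.4]), ([374, 238, 27, 57, 1081], [387.2, 265.0])]
face corners exp [[174.1, 164.5], [387.0, 164.6], [182.1, 262.0], [378.6, 262.0]]
@@@@@@@@@@@@%*********##*********####**********%@@@@@@@@@@@@@@@@@@@@@@
@@@@@@@@@@@@%*********##********###************%@@@@@@@@@@@@@@@@@@@@@@
@@@@@@@@@@@@@********************#*************%@@@@@@@@@@@@@@@@@@@@@@
@@@@@@@@@@@@@**********************************%@@@@@@@@@@@@@@@@@@@@@@
@@@@@@@@@@@@@@%##*******************##********%@@@@@@@@@@@@@@@@@@@@@@@
@@@@@@@@@@@@@@@@@%*#***=------================*#@@@@@@@@@@@@@@@@@@@@@@
*#@@@@@@@@@@@@@@@%*##*+...  ......  .... ..    :@@@@@@@@@@@@@@@@@@@@@@
:=@@@@@@@@@@@@@@@@#**:                          :#@@@@@@@@@@@@@@@@@@@@
-:@@@@@@@@@@@@@@@@#+.   ..        ..         ..  .*@@@@@@@@@@@@@@@
[... 2570 characters left out ...]
...   ...    .. .:...............::....   ...   .###%%#-.   .
     :#=...            ..::................:...           =*#%%*      
..   .-:               ..:.................:...             .:-:   ...
..  .                  . :.................:...                     ..
   ..                  ..::................:...                  .    
  ...                  ..::................:...                  ..   
 ....                  . .:...............::...                 ..... 
....   ...             ..:::..............::...             ..   .....
..........             ..::::............:::...             ..........
..........             :.:::::.........::::::..             ..........
```

```bash
python3 - <<'E'
from h import *
im=cv2.imread("pics/w6.png"); p=np.load("w6.npy"); W=cam("wrist",dict(eef_pos=p[:3],tool_rot=p[3:]))
h=cv2.cvtColor(im,cv2.COLOR_BGR2HSV); m=cv2.inRange(h,(15,130,90),(35,255,255)); m[205:]=0; m[:,:170]=0;m[:,350:]=0
c=max(cv2.findContours(m,cv2.RETR_EXTERNAL,cv2.CHAIN_APPROX_NONE)[0],key=cv2.contourArea)
q=cv2.approxPolyDP(cv2.convexHull(c),8,True)[:,0]; w=np.array([atz(W,u,84) for u in q]); print(w.round(1).tolist(),w.mean(0).round(1))
for k in range(len(w)):
    d=w[(k+1)%len(w)]-w[k]; print(np.linalg.norm(d).round(1),np.degrees(np.arctan2(d[1],d[0])).round(1))
# in-hand: column-averaged vertical profile and row profiles of cover face
g=cv2.cvtColor(cv2.imread("pics/w9.png"),cv2.COLOR_BGR2GRAY).astype(float)
print(g[136:180,240:320].mean(1).round().astype(int).tolist())
K=np.array(cams.camera_params("wrist")["K"]);TC=(K,np.array(cams.camera_params("wrist")["tool_from_camera"]))
for x,z in((46,5),(45,5),(49,5),(46,29),(49,29),(49,49),(52,49)): print(x,z,proj(TC,(x,0,z)).round(1))
print(proj(TC,(0,0,-31)))
# stub ring bottom profile near u=278
print(g[325:365,270:286].mean(1).round().astype(int).tolist())
E
```

```text
[[534.1, 92.4, 84.0], [624.7, 88.7, 84.0], [621.3, -2.7, 84.0], [530.4, 0.9, 84.0]] [577.6  44.8  84. ]
90.7 -2.3
91.5 -92.1
91.0 177.7
91.6 87.7
[147, 147, 147, 148, 145, 127, 62, 26, 22, 22, 22, 21, 18, 17, 17, 18, 18, 20, 21, 19, 20, 27, 36, 43, 43, 36, 32, 36, 46, 47, 45, 43, 42, 38, 32, 27, 28, 31, 33, 34, 36, 37, 39, 40]
46 5 [280.6 162.2]
45 5 [280.6 164.6]
49 5 [280.6 155.1]
46 29 [280.3 154.2]
49 29 [280.3 148. ]
49 49 [280.1 143.4]
52 49 [280.1 137.8]
[280.86664902 305.39343319]
[28, 27, 27, 28, 27, 28, 29, 30, 31, 33, 33, 33, 28, 23, 21, 21, 24, 37, 56, 62, 57, 53, 53, 52, 46, 34, 41, 54, 63, 66, 66, 64, 57, 41, 52, 69, 77, 101, 147, 162]
```

```bash
python3 - <<'E'
from h import *
p=np.load("w7.npy"); W=cam("wrist",dict(eef_pos=p[:3],tool_rot=p[3:]))
g=cv2.cvtColor(cv2.imread("pics/w7.png"),cv2.COLOR_BGR2GRAY).astype(float)
print(g[112:140,255:300].mean(1).round().astype(int).tolist()); print(g[222:248,255:300].mean(1).round().astype(int).tolist())
print(g[112:140,232:243].mean(1).round().astype(int).tolist()); print(g[222:248,232:243].mean(1).round().astype(int).tolist())
Rt=R.from_euler('xyz',p[3:]).as_matrix()
tf=lambda X:(Rt.T@(X-p[:3])).round(1)
for v,z in((119.5,0),(129,44),(231.5,44),(240,44),(240,20)): print(v,z,tf(atz(W,(278,v),z)))
K=np.array(cams.camera_params("wrist")["K"]);TC=(K,np.array(cams.camera_params("wrist")["tool_from_camera"]))
g=cv2.cvtColor(cv2.imread("pics/w9.png"),cv2.COLOR_BGR2GRAY).astype(float)
print("w9 side cols of face corner", g[150:185,190:205].mean(1).round().astype(int).tolist(), g[150:185,352:366].mean(1).round().astype(int).tolist())
for v in (162,164,166,168): print(v,atz(TC,(278,v),5).round(1))
E
```

```text
[147, 147, 147, 147, 147, 146, 137, 101, 40, 20, 20, 24, 32, 39, 35, 39, 47, 46, 40, 31, 28, 34, 39, 43, 46, 49, 49, 49]
[72, 72, 72, 73, 73, 73, 73, 72, 66, 57, 48, 43, 69, 81, 72, 56, 65, 106, 168, 206, 209, 208, 207, 206, 206, 207]
[145, 146, 146, 147, 147, 148, 148, 148, 147, 146, 145, 144, 143, 143, 144, 143, 128, 65, 26, 26, 31, 37, 40, 44, 48, 50, 50, 51]
[73, 73, 73, 73, 73, 73, 72, 70, 65, 87, 157, 207, 211, 211, 211, 210, 210, 210, 209, 209, 209, 210, 210, 211, 211, 211]
119.5 0 [ 54.6  -1.3 200.8]
129 44 [ 48.9  -1.3 156.8]
231.5 44 [-41.9  -1.3 156.8]
240 44 [-50.1  -1.3 156.7]
240 20 [-59.7  -1.3 180.7]
w9 side cols of face corner [215, 214, 215, 214, 214, 214, 214, 214, 214, 214, 213, 209, 187, 121, 66, 38, 23, 19, 22, 24, 25, 29, 30, 32, 35, 35, 37, 39, 40, 41, 42, 44, 43, 44, 44] [209, 210, 211, 212, 212, 213, 213, 213, 214, 215, 215, 216, 214, 201, 136, 49, 18, 18, 20, 20, 23, 28, 34, 40, 46, 50, 53, 57, 61, 65, 68, 72, 75, 79, 79]
162 [46.1 -1.1  5. ]
164 [45.2 -1.1  5. ]
166 [44.4 -1.1  5. ]
168 [43.5 -1.1  5. ]
```

Request:
move_arm(
  plan=[
    [[9.5,33,0],[0,0,1],0],
    [[9.5,33,0],[0,0,1],0],
    [[9.5,33,0],[0,0,1],0],
    [[9.5,33,0],[0,0,1],0],
    [[9.5,33,0],[0,0,1],0],
    [[9.5,33,0],[0,0,1],0],
    [[9.5,33,0],[0,0,1],0],
    [[9.5,33,0],[0,0,1],0],
    [[9.5,33,0],[0,0,1],0],
    [[9.5,30,0],[0,0,0.6],0],
  ],
)

```text
clock: 17.27
eef_pos: [576.4, 45.9, 198.2]
tool_rot: [-3.142, -0.001, 3.109]
force: [0.7, -0.6, -1.5]
width: 28.5
gripper_force: 59.2
```

Request:
move_arm(
  plan=[
    [[0,0,-15],[0,0,0],0],
    [[0,0,-15],[0,0,0],0],
    [[0,0,-15],[0,0,0],0],
    [[0,0,-10],[0,0,0],0],
    [[0,0,0],[0,0,0],0],
    [[0,0,0],[0,0,0],0],
  ],
)

```text
clock: 18.02
eef_pos: [577.0, 44.5, 144.3]
tool_rot: [3.141, 0.001, 3.107]
force: [-0.0, -0.3, -0.8]
width: 28.7
gripper_force: 59.3
```

```bash
python3 - <<'E'
from h import *
P=[]
for i in range(4):
    s=status.read_state(); P.append(np.r_[s["eef_pos"],s["force"],s["torque"],s["tool_rot"]]); im=cams.get_image("top")
cv2.imwrite("pics/t10.png",im); sc=cams.get_image("scene"); cv2.imwrite("pics/s10.png",sc); w=cams.get_image("wrist"); cv2.imwrite("pics/w10.png",w)
P=np.array(P);print(P.mean(0).round(3),s["clock"])
g=cv2.cvtColor(w,cv2.COLOR_BGR2GRAY).astype(float); print(g[130:180,240:320].mean(1).round().astype(int).tolist())
E
```

```text
[ 5.77030e+02  4.45470e+01  1.44516e+02  1.60000e-02 -3.38000e-01
 -1.07400e+00 -3.10000e-02  2.00000e-03  2.50000e-02  3.14100e+00
  1.00000e-03  3.10700e+00] 18.175
[82, 82, 82, 82, 82, 82, 82, 81, 82, 81, 80, 69, 36, 23, 22, 22, 21, 21, 18, 18, 17, 18, 18, 20, 21, 19, 20, 28, 36, 43, 43, 36, 32, 36, 46, 47, 45, 43, 41, 38, 32, 27, 28, 31, 33, 35, 36, 37, 38, 39]
```

Request:
move_arm(
  plan=[
    [[-1.5,0.3,-5],[0,0,0],0],
    [[0,0,-3],[0,0,0],0],
    [[0,0,-2],[0,0,0],0],
    [[0,0,-1],[0,0,0],0],
    [[0,0,0],[0,0,0],0],
  ],
)

```text
clock: 18.95
eef_pos: [575.1, 44.9, 132.9]
tool_rot: [-3.142, -0.0, 3.108]
force: [0.1, 0.5, -1.7]
width: 28.5
gripper_force: 59.3
```

Request:
move_arm(
  plan=[
    [[0,0,-1],[0,0,0],0],
    [[0,0,-1],[0,0,0],0],
    [[0,0,0],[0,0,0],0],
  ],
)

```text
clock: 19.32
eef_pos: [575.1, 44.9, 130.9]
tool_rot: [-3.142, -0.0, 3.108]
force: [1.0, -0.1, -1.6]
width: 28.3
gripper_force: 59.3
```

Request:
move_arm(
  plan=[
    [[0,0,-1],[0,0,0],0],
    [[0,0,-1],[0,0,0],0],
    [[0,0,0],[0,0,0],0],
  ],
)

```text
clock: 19.7
eef_pos: [575.0, 44.9, 128.9]
tool_rot: [-3.142, -0.0, 3.108]
force: [0.0, -0.2, -0.5]
width: 28.7
gripper_force: 59.3
```

Request:
move_arm(
  plan=[
    [[0,0,-1],[0,0,0],0],
    [[0,0,-1],[0,0,0],0],
    [[0,0,-0.5],[0,0,0],0],
    [[0,0,0],[0,0,0],0],
  ],
)

```text
clock: 20.2
eef_pos: [575.0, 44.9, 126.4]
tool_rot: [-3.142, -0.0, 3.108]
force: [0.0, -0.5, -2.2]
width: 28.9
gripper_force: 59.3
```

Request:
move_arm(
  plan=[
    [[0.7,0,0],[0,0,0],0],
    [[0.7,0,0],[0,0,0],0],
    [[0.6,0,0],[0,0,0],0],
    [[0,0,0],[0,0,0],0],
  ],
)

```text
clock: 20.7
eef_pos: [577.2, 44.9, 126.5]
tool_rot: [3.142, 0.0, 3.108]
force: [0.1, 0.2, -1.2]
width: 28.6
gripper_force: 59.3
```

Request:
move_arm(
  plan=[
    [[0.6,0,0],[0,0,0],0],
    [[0.6,0,0],[0,0,0],0],
    [[0,0,0],[0,0,0],0],
  ],
)

```text
clock: 21.08
eef_pos: [578.2, 44.9, 126.5]
tool_rot: [3.142, -0.0, 3.108]
force: [0.0, -0.1, -1.4]
width: 28.7
gripper_force: 59.4
```

Request:
move_arm(
  plan=[
    [[0.5,0,0],[0,0,0],0],
    [[0.5,0,0],[0,0,0],0],
    [[0,0,0],[0,0,0],0],
  ],
)

```text
clock: 21.45
eef_pos: [578.7, 44.9, 126.3]
tool_rot: [-3.141, -0.001, 3.108]
force: [-1.5, 0.6, -1.4]
width: 28.7
gripper_force: 59.4
```

Request:
move_arm(
  plan=[
    [[-2,0,0],[0,0,0],0],
    [[-2,0,0],[0,0,0],0],
    [[-1,0,0],[0,0,0],0],
    [[-0.5,0,0],[0,0,0],0],
    [[0,0,0],[0,0,0],0],
  ],
)

```text
clock: 22.08
eef_pos: [573.9, 44.9, 126.6]
tool_rot: [3.142, 0.0, 3.108]
force: [0.3, -0.3, -0.5]
width: 28.5
gripper_force: 59.4
```

Request:
move_arm(
  plan=[
    [[-0.5,0,0],[0,0,0],0],
    [[-0.5,0,0],[0,0,0],0],
    [[0,0,0],[0,0,0],0],
  ],
)

```text
clock: 22.45
eef_pos: [572.7, 44.9, 126.5]
tool_rot: [-3.142, -0.0, 3.108]
force: [-0.6, 0.9, -1.1]
width: 28.2
gripper_force: 59.4
```

Request:
move_arm(
  plan=[
    [[1.5,0,0],[0,0,0],0],
    [[1.4,0,0],[0,0,0],0],
    [[0,0,-1],[0,0,0],0],
    [[0,0,-1],[0,0,0],0],
    [[0,0,0],[0,0,0],0],
  ],
)

```text
clock: 23.08
eef_pos: [575.5, 44.9, 124.4]
tool_rot: [-3.142, -0.0, 3.108]
force: [-0.2, 0.3, -1.3]
width: 28.6
gripper_force: 59.4
```

Request:
move_arm(
  plan=[
    [[0,0,-1],[0,0,0],0],
    [[0,0,-1],[0,0,0],0],
    [[0,0,0],[0,0,0],0],
  ],
)

```text
clock: 23.45
eef_pos: [575.8, 44.7, 122.6]
tool_rot: [-3.141, 0.0, 3.107]
force: [-0.4, -0.8, 0.3]
width: 28.7
gripper_force: 59.5
```

Request:
move_arm(
  plan=[
    [[0,0,-1],[0,0,0],0],
    [[0,0,-1],[0,0,0],0],
    [[0,0,0],[0,0,0],0],
  ],
)

```text
clock: 23.82
eef_pos: [575.9, 45.0, 120.6]
tool_rot: [3.141, 0.0, 3.108]
force: [0.9, -1.4, 2.4]
width: 28.6
gripper_force: 59.6
```

Request:
move_arm(
  plan=[
    [[0,0,-1],[0,0,0],0],
    [[0,0,-1],[0,0,0],0],
    [[0,0,0],[0,0,0],0],
  ],
)

```text
clock: 24.2
eef_pos: [576.0, 44.9, 118.6]
tool_rot: [3.142, 0.001, 3.108]
force: [-0.3, -0.2, 3.7]
width: 28.7
gripper_force: 59.8
```

Request:
move_arm(
  plan=[
    [[0,0,-1],[0,0,0],0],
    [[0,0,-1],[0,0,0],0],
    [[0,0,0],[0,0,0],0],
  ],
)

```text
clock: 24.58
eef_pos: [576.0, 44.9, 116.7]
tool_rot: [3.142, 0.001, 3.108]
force: [-0.3, -0.2, 5.2]
width: 28.3
gripper_force: 60.1
```

Request:
move_arm(
  plan=[
    [[0,0,-1],[0,0,0],0],
    [[0,0,-1],[0,0,0],0],
    [[0,0,0],[0,0,0],0],
  ],
)

```text
clock: 24.95
eef_pos: [576.1, 44.9, 115.0]
tool_rot: [3.142, 0.001, 3.108]
force: [-0.1, -0.1, 7.4]
width: 28.7
gripper_force: 60.2
```

Request:
move_arm(
  plan=[
    [[0,0,-0.7],[0,0,0],0],
    [[0,0,-0.7],[0,0,0],0],
    [[0,0,0],[0,0,0],0],
  ],
)

```text
clock: 25.32
eef_pos: [576.1, 45.0, 113.3]
tool_rot: [3.141, 0.001, 3.107]
force: [0.5, -0.3, 4.8]
width: 28.6
gripper_force: 60.1
```

Request:
move_arm(
  plan=[
    [[0,0,-0.7],[0,0,0],0],
    [[0,0,-0.7],[0,0,0],0],
    [[0,0,0],[0,0,0],0],
  ],
)

```text
clock: 25.7
eef_pos: [576.2, 45.0, 112.1]
tool_rot: [3.141, 0.001, 3.108]
force: [0.2, -0.2, 7.3]
width: 28.5
gripper_force: 60.1
```

Request:
move_arm(
  plan=[
    [[0,0,-0.7],[0,0,0],0],
    [[0,0,-0.7],[0,0,0],0],
    [[0,0,0],[0,0,0],0],
  ],
)

```text
clock: 26.08
eef_pos: [576.2, 45.0, 110.8]
tool_rot: [3.141, 0.001, 3.108]
force: [0.4, -0.4, 7.0]
width: 28.5
gripper_force: 60.1
```

Request:
move_arm(
  plan=[
    [[0,0,-0.7],[0,0,0],0],
    [[0,0,-0.7],[0,0,0],0],
    [[0,0,0],[0,0,0],0],
  ],
)

```text
clock: 26.45
eef_pos: [576.2, 45.1, 109.4]
tool_rot: [3.141, 0.001, 3.108]
force: [0.1, -0.6, 7.7]
width: 28.4
gripper_force: 60.3
```

Request:
move_arm(
  plan=[
    [[0,0,-0.7],[0,0,0],0],
    [[0,0,-0.7],[0,0,0],0],
    [[0,0,0],[0,0,0],0],
  ],
)

```text
clock: 26.82
eef_pos: [576.1, 45.0, 108.1]
tool_rot: [3.141, 0.001, 3.108]
force: [-1.0, 0.5, 8.3]
width: 28.8
gripper_force: 60.4
```

Request:
move_arm(
  plan=[
    [[0,0,-0.7],[0,0,0],0],
    [[0,0,-0.7],[0,0,0],0],
    [[0,0,0],[0,0,0],0],
  ],
)

```text
clock: 27.2
eef_pos: [576.2, 45.0, 107.0]
tool_rot: [3.141, 0.001, 3.108]
force: [-0.3, -0.7, 10.5]
width: 28.5
gripper_force: 60.5
```

Request:
move_arm(
  plan=[
    [[0,0,-0.7],[0,0,0],0],
    [[0,0,-0.7],[0,0,0],0],
    [[0,0,0],[0,0,0],0],
  ],
)

```text
clock: 27.58
eef_pos: [576.2, 45.0, 105.9]
tool_rot: [3.141, 0.001, 3.108]
force: [-0.6, -0.7, 13.3]
width: 28.5
gripper_force: 60.7
```

Force rises at 2.5 N/mm at the end, which is just the feet giving, so the cover is down on the rim. I back off while still holding it, to feel whether the hooks hold.

Request:
move_arm(
  plan=[
    [[0,0,2],[0,0,0],0],
    [[0,0,2],[0,0,0],0],
    [[0,0,2],[0,0,0],0],
    [[0,0,1],[0,0,0],0],
    [[0,0,0],[0,0,0],0],
  ],
)

```text
clock: 28.2
eef_pos: [576.1, 45.0, 111.7]
tool_rot: [3.141, 0.001, 3.108]
force: [1.7, -0.0, 2.8]
width: 28.4
gripper_force: 59.5
```

Request:
move_arm(
  plan=[
    [[0,0,1],[0,0,0],0],
    [[0,0,0.5],[0,0,0],0],
    [[0,0,0],[0,0,0],0],
  ],
)

```text
clock: 28.58
eef_pos: [576.0, 45.0, 113.1]
tool_rot: [3.141, 0.0, 3.108]
force: [2.9, 1.2, -1.1]
width: 28.2
gripper_force: 59.2
```

Request:
move_arm(
  plan=[
    [[0,0,0.7],[0,0,0],0],
    [[0,0,0.7],[0,0,0],0],
    [[0,0,0],[0,0,0],0],
  ],
)

```text
clock: 28.95
eef_pos: [575.9, 45.0, 114.6]
tool_rot: [3.141, 0.0, 3.108]
force: [4.6, 0.7, -3.0]
width: 28.4
gripper_force: 59.3
```

Request:
move_arm(
  plan=[
    [[0,0,0.7],[0,0,0],0],
    [[0,0,0],[0,0,0],0],
  ],
)

```text
clock: 29.2
eef_pos: [575.9, 45.0, 115.2]
tool_rot: [3.141, 0.0, 3.108]
force: [5.5, 0.8, -3.8]
width: 28.9
gripper_force: 59.4
```

Request:
move_arm(
  plan=[
    [[0,0,-1],[0,0,0],0],
    [[0,0,-0.7],[0,0,0],0],
    [[0,0,0],[0,0,0.0],0.6],
    [[0,0,0],[0,0,0],0.6],
    [[0,0,0],[0,0,0],0.6],
    [[0,0,0],[0,0,0],0.6],
  ],
)

```text
clock: 29.95
eef_pos: [575.3, 44.8, 113.5]
tool_rot: [-3.141, -0.001, 3.107]
force: [0.2, 0.9, 0.5]
width: 51.6
gripper_force: 0.0
```

Request:
move_arm(
  plan=[
    [[0,0,10],[0,0,0],0.8],
    [[0,0,20],[0,0,0],1],
    [[0,0,25],[0,0,0],1],
    [[0,0,25],[0,0,0],1],
    [[0,0,10],[0,0,0],1],
    [[0,0,0],[0,0,0],1],
    [[0,0,0],[0,0,0],1],
  ],
)

```text
clock: 30.82
eef_pos: [575.0, 44.8, 202.8]
tool_rot: [-3.141, -0.002, 3.108]
force: [0.5, -0.3, -0.1]
width: 85.5
gripper_force: 0.0
```

```bash
python3 - <<'E'
from h import *
s=status.read_state(); print({k:np.round(s[k],3) for k in("clock","eef_pos","tool_rot","force","torque","width")})
im=cams.get_image("wrist"); cv2.imwrite("pics/w11.png",im); W=cam("wrist",s)
cv2.imwrite("pics/s11.png",cams.get_image("scene"));cv2.imwrite("pics/t11.png",cams.get_image("top"))
h=cv2.cvtColor(im,cv2.COLOR_BGR2HSV); y=cv2.inRange(h,(15,130,90),(35,255,255))
n,l,st,ce=cv2.connectedComponentsWithStats(y); print([(st[i].tolist(),ce[i].round(1).tolist(),atz(W,ce[i],105).round(1).tolist()) for i in range(1,n) if st[i,4]>60])
print("stub top/centre exp at bay", [proj(W,(577.6,44.9,z)).round(1) for z in(86+24,146)])
g=cv2.cvtColor(im,cv2.COLOR_BGR2GRAY)
print("+-43 at hook",[proj(W,(577.6+a,44.9+b,108)).round(1).tolist() for a,b in((-2,-45),(2,45),(-45,0),(45,0))])
c=cv2.resize(g[80:300,170:390],(74,44),interpolation=cv2.INTER_AREA)
for r in c: print(''.join(' .:-=+*#%@'[min(9,v//22)] for v in r))
E
```

```text
{'clock': np.float64(30.825), 'eef_pos': array([575.016,  44.81 , 202.75 ]), 'tool_rot': array([-3.141e+00, -2.000e-03,  3.108e+00]), 'force': array([ 0.532, -0.261, -0.129]), 'torque': array([-0.026,  0.023,  0.075]), 'width': np.float64(85.464)}
[([147, 132, 38, 45, 1114], [165.4, 154.8], [536.2, -32.0, 105.0]), ([218, 140, 24, 7, 112], [228.9, 142.2], [529.2, 11.9, 105.0]), ([319, 142, 25, 7, 91], [333.5, 143.7], [532.5, 82.6, 105.0]), ([202, 193, 16, 35, 453], [209.6, 209.5], [576.2, -5.2, 105.0]), ([341, 193, 17, 36, 445], [349.1, 210.7], [580.4, 94.2, 105.0]), ([434, 214, 17, 19, 168], [440.9, 223.0], [591.8, 160.5, 105.0])]
stub top/centre exp at bay [array([280. , 211.3]), array([280.2, 228.9])]
+-43 at hook [[216.0, 209.7], [343.9, 211.1], [277.8, 146.2], [281.9, 268.6]]
@@@@@@@@@@@@@@@%****************#########*******#@@@@@@@@@@@@@@@@@@@@%@@@@
@@@@@@@@@@@@@@@@*******++*******#######**********%@@@@@@@@@@@%%@@@@%@@@@@@
@@@@@@@@@@@@@@@@#********++****########**********@@@@@@@@@@@%@@@@@@@@@@@@@
@@@@@@@@@@@@@@@%#**********++************+++***##########%@@@@@@@@@@@@@@@@
@@@@@@@@@
[... 2288 characters left out ...]
---------:=++@@@@@@@@@@@@@@
@@@@@@@@@@@@@#=+-:--------------:-------::--------------:=++#*****@@@@@@@@
#@@@@@@@@@@@@#=+-:-------------------------------------::===*#####@@@@@@@+
:@@@@@@@@@@@%%=++--------::::::::::::::::::::::::------:-+==#%%%%%@@@@@@* 
.@@@@@@@@@@@@%=+++++++++-::::::::::::::::::::::::=++++++++==#%%%%%@@@@@@= 
.%@@@@@@@@@@@%-+++++++++------------------------:=++++++++==#%%%%%@@@@@@- 
 #@@@@@@@%###*-++++=------===+++++++++++++++++++++++++++++=#@@@@@@@@@@@@: 
 +@@@@@%#**+++-++++:::::.   :+++++++++++++++++++++++++++++-%@@@@@@@@@@@%. 
 =@@@@@#*+++++-=+++:::::.   :++++++++++++++++++++==+++++++-%@@@@@@@@@@@#  
 -@@@@@%*+++++-=+++:::::.   :++++++++++++++++++++++++++++==@@@@@@@@@@@@*
```

```bash
python3 -c "
from cell import ctrl; print(ctrl.finish_job())"
```

```text
the job is handed in; nothing more can be done
None
```

I handed the job in at about 31 s: the filter sits neck up in the bay and the cover is pressed down square over it. The highest force reading I saw was about 15 N. The clips held when I pulled back gently and looked even on both sides in the last wrist image's measurements, but the snap itself I only inferred from the forces and that image; I did not approach any of the bystanders.

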